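# Put the double-ended mills back on their rest, heavy end down

## Task

Put both square wooden double-ended mills away on the plywood rest, one in each sloping cradle, heavy end down at the low, stopped end. Both ends of a mill look alike, but only one is full: lifted level by its middle, a mill pulls down at its heavy end. A cradle holds only the lower half of a mill, so one laid light end down tips out; leave both mills lying still in their cradles.

Things in the scene. Friction and masses are not known exactly. Their poses are not given: they have to be found in the camera images.
- mill_a: Double-ended mill lying on the counter: square wooden bar, 32 x 32 mm, steel bands, dark ring at its middle, round steel cap (25 mm across, 12 long) at each end; 190 mm long in all, 0.39-0.46 kg. Origin at its very centre, x along its length. Which end is full is drawn afresh each run, cannot be seen and has nothing to do with the direction of x. Its twin is mill_b.
- mill_b: Second mill, same size and frame as mill_a; its full end is drawn independently. Each mill balances 32 to 38 mm from its centre, towards the full end: gripped across the middle and lifted level it loads the gripper with about 0.14 N m about the fingers' closing line, heavy end down.
- cradle_left: Left (+y) of two plywood troughs on a fixed rest, 130 mm apart, rising 25 degrees away from the robot. Origin: where a mill's centre lies with its lower cap against the stop, 84 mm above the counter; x up along the trough, z square to its floor, upwards. Stop face at x -95 mm, up to z +12. Floor (z -16) and side walls (44 apart, 6 thick, up to z +2) run from x -95 to -25 mm.
- cradle_right: Right (-y) of the two troughs, same shape and frame as cradle_left; either mill may go in either. Beyond x -25 mm nothing is beneath a stored mill: its middle is free for fingers on both sides and below. A mill does not slide on this slope by itself; laid light end down it tips over the upper edge.
Things that resemble listed ones, but are neither listed nor needed, are in the scene too. What is shaped like the mill_b but green is not meant.

How it is judged:
At the end, for the whole second after the job is handed in: One mill lies in each cradle, released and at rest: its centre within 20 mm of the cradle's origin and its length within 12 degrees of the cradle's slope. A mill laid heavy end up cannot stay so: it tips out (((distance between mill_a and cradle_left below 0.02 m and angle between the x axis of mill_a and the x axis of cradle_left, either way round below 0.21 rad and distance between mill_b and cradle_right below 0.02 m and angle between the x axis of mill_b and the x axis of cradle_right, either way round below 0.21 rad) or (distance between mill_b and cradle_left below 0.02 m and angle between the x axis of mill_b and the x axis of cradle_left, either way round below 0.21 rad and distance between mill_a and cradle_right below 0.02 m and angle between the x axis of mill_a and the x axis of cradle_right, either way round below 0.21 rad)) and linear speed of each of mill_a, mill_b below 0.02 m/s); the robot touches nothing.
It also fails if it takes over 59 s, if anything falls off the work surface, if the arm or the gripper's body presses on something with over 40 N, if the wrist force passes 120 N, or if a joint passes its speed limit or range.

## Robot

A 6-joint arm with a two-finger parallel gripper is mounted at the origin on the work surface. World frame = base frame: x ahead of the robot, y to its left, z up, the work surface at z = 0. Lengths are in m, angles in rad, forces in N, time in s.
With the tool pointing down it reaches from about 0.375 to 0.975 m from the base axis. Payload 3.8 kg.
Tool frame: the origin (TCP) lies on the mounting face of the last link; the fingertips stand 173 mm ahead of it and the grasp point (between the pads) lies 155 mm ahead of it; z points along the fingers, y is the line along which they close (so a half turn about z gives the same grasp; the last joint's range is limited). The gripper opens to 85 mm and grips with 20 to 120 N. Pads are 22 mm wide; open, the fingers measure 114 mm over their backs; the gripper's body (76 mm by 85 mm) begins 54 mm behind the grasp point. The pads swing forward as they close: fully open they stand 13 mm farther back than shut.
Start: joints at [1.085, 0.264, 1.604, -0, 1.274, -0.037], TCP at [0.293, 0.608, 0.405] pointing down, gripper open.
Joint ranges: [-2.63, 2.63], [-0.94, 2.18], [0.31, 2.57], [-1.31, 4.45], [0, 2.66], [-2.55, 2.55]. Speed limits (rad/s): [2.57, 2.57, 3.14, 3.14, 3.14, 3.14].

## Interface

Orientations are given as a rotation vector (axis times angle).
In Python, from workcell import bot gives the robot as it stands.
- The arm moves only by the tool drive_tool, never from a script. Its argument "increments" is a list of rows, each an object with "delta_pos": the shift along the tool's x, y, z in mm, a list of three; "turn": the turn about the tool's z in rad; "jaw": the opening, from -1 (shut) to 1 (fully open). A call has 1 to 8 rows; each row shifts and turns the commanded pose from where the row before left it, along the tool's axes as they then stand; what a row does not reach is not made up. A row lasts 1/12 s, in which the tool goes at most 41.7 mm and 7.16 degrees, less where a joint would pass 70% of its speed; a pose out of reach is approached as far as the arm can. A call is refused whole if a number of a shift passes 41.7 or a number of a turn 0.125, either way. A call with a gripper value outside its range is refused whole. The fingers move at their own pace and stop on an object; "grip_force" is the grip in N (left out, the last holds). Time passes only in rows, so rows that do not move let the fingers close. It gives the time, the measured TCP pose, the force, the opening and the grip force at its end, in the units of the state.
- bot.read_state(): the state, without advancing time (a new reading comes with each control period).
- bot.read_camera(name): name is "scene" or "top" or "wrist"; returns a dict with "pixels" (420x560x3 uint8, red, green, blue), "fovy" (degrees; the focal length in pixels is half the picture's height over the tangent of half this angle, whatever the lens; pixels are square), "cx", "cy" (the principal point, pixels), "camera_from_world" (4x4, takes a point from world to camera coordinates); the wrist camera has in their place "hand_eye" (4x4, takes a point from camera to tool coordinates, whose origin is the TCP and whose axes are the flange's). Camera axes: x right, y down, z forward; pixel columns grow to the right and rows downward; lengths in m; the calibration is good to about 2 mm. A picture is of the moment at which its call begins: read the wrist's pose just before it. There is no depth.
- bot.finish_job(): hands the job in; it is judged then, once.
The state is a dict: "time": time; "q": joint angles; "joint_vel": joint speeds; "joint_torque": joint torques, N m; "tool_pos": TCP position; "tcp_rot": TCP orientation; "wrist_force": force on the tool from outside, world axes, zero at the start; "torque": the same for the moment, N m; "width": opening from 0.0 (shut) to 1.0 (fully open); "grip_force": force on a finger pad.
Only numpy, scipy, OpenCV 4.12 (cv2) and the standard library are available. Lean on these libraries where they do the work, as an engineer would, in place of code of your own. Each camera call takes 0.05 s, during which the arm holds its last target. There are 200 camera calls.

## Working session

There is one attempt and no reset: what is moved stays moved. The work goes in short steps, Python scripts to look and compute and a tool call to move; the robot and the scene stay as the last step left them, time stands still between calls to the robot, and variables do not carry over. Pictures are saved under pics/ and viewed, at most 10 in all, crops included, and the job is handed in when it is done.

Besides the shell and the picture viewer there is one more tool, called after "Call:" as name([rows], argument=value, ...), one row to a line, values as JSON. drive_tool: Moves the arm, as the interface text tells. Its arguments: {"type":"object","properties":{"increments":{"type":"array"},"grip_force":{"type":"number"}},"required":["increments"]}

```bash
mkdir -p pics; cat > h.py <<'E'
import numpy as np,cv2
from scipy.spatial.transform import Rotation as R
from workcell import bot
def cam(n):
    s=bot.read_state(); c=bot.read_camera(n); c['state']=s
    c['f']=c['pixels'].shape[0]/2/np.tan(np.radians(c['fovy'])/2)
    if 'hand_eye' in c:
        T=np.eye(4);T[:3,:3]=R.from_rotvec(s['tcp_rot']).as_matrix();T[:3,3]=s['tool_pos']
        c['wfc']=T@np.array(c['hand_eye'])
    else: c['wfc']=np.linalg.inv(np.array(c['camera_from_world']))
    return c
def ray(c,u,v,z):
    d=c['wfc'][:3,:3]@np.array([(u-c['cx'])/c['f'],(v-c['cy'])/c['f'],1]);o=c['wfc'][:3,3]
    return o+d*(z-o[2])/d[2]
def proj(c,p):
    q=np.linalg.inv(c['wfc'])@np.append(p,1);return c['f']*q[:2]/q[2]+[c['cx'],c['cy']]
def save(c,n): cv2.imwrite('pics/'+n+'.png',c['pixels'][:,:,::-1])
E
python3 - <<'E'
from h import *
import pickle
d={}
for n in ('scene','top'):
    c=cam(n);save(c,n);d[n]=c;print(n,c['fovy'],c['wfc'].round(3).tolist())
pickle.dump(d,open('d.pkl','wb'))
s=bot.read_state();print({k:np.round(v,3).tolist() for k,v in s.items()})
E
```

```text
scene 46.36739412540814 [[0.704, 0.503, -0.502, 1.054], [0.71, -0.482, 0.513, -0.641], [0.016, -0.718, -0.696, 0.885], [0.0, 0.0, 0.0, 1.0]]
top 43.49054059712602 [[-0.002, -0.982, 0.186, 0.247], [-1.0, 0.001, -0.006, -0.062], [0.006, -0.186, -0.982, 1.416], [0.0, 0.0, 0.0, 1.0]]
{'time': 0.1, 'q': [1.085, 0.265, 1.605, 0.0, 1.274, -0.037], 'joint_vel': [-0.003, -0.003, -0.005, 0.001, -0.0, -0.001], 'joint_torque': [0.001, -51.671, -36.859, -0.0, 0.006, -0.0], 'tool_pos': [0.293, 0.608, 0.403], 'tcp_rot': [-0.699, -3.062, 0.003], 'wrist_force': [0.224, 0.182, -1.224], 'torque': [0.007, 0.004, 0.012], 'grip_force': 0.0, 'width': 1.002}
```

View pics/top.png

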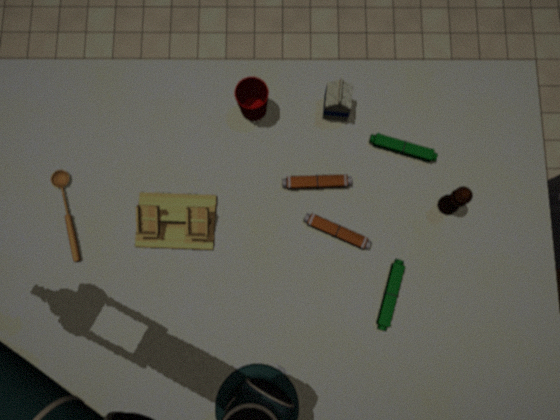

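View pics/scene.png

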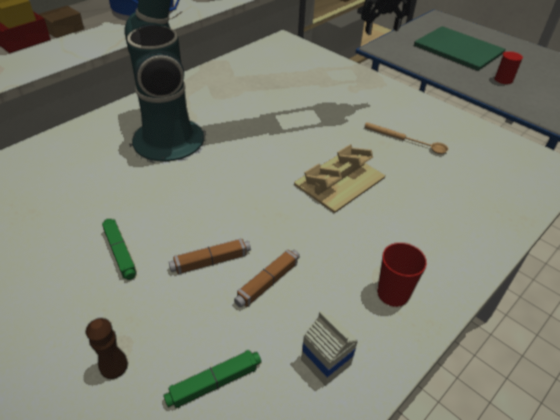

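Candidates: wooden bars in the top view at (317,182) and (338,231) fit (wooden, dark middle ring, steel caps). The green ones at (403,147) and (391,295) are look-alikes and not meant; the pepper mill (455,200) and spoon (67,215) don't fit either. The rest is at (177,221). I'll confirm with a crop and measure.

```bash
python3 - <<'E'
from h import *
import pickle
d=pickle.load(open('d.pkl','rb'));c=d['top'];im=c['pixels']
a=cv2.resize(im[165:260,120:225],None,fx=5,fy=5,interpolation=cv2.INTER_CUBIC)
b=cv2.resize(im[165:260,275:380],None,fx=2.6,fy=2.6,interpolation=cv2.INTER_CUBIC)
o=np.zeros((475,800,3),np.uint8);o[:,:525]=a;o[:b.shape[0],526:526+b.shape[1]]=b
cv2.imwrite('pics/crop.png',o[:,:,::-1])
hsv=cv2.cvtColor(im,cv2.COLOR_RGB2HSV)
for n,c in d.items():
    hsv=cv2.cvtColor(c['pixels'],cv2.COLOR_RGB2HSV)
    m=((hsv[...,0]<16)&(hsv[...,1]>110)&(hsv[...,2]>70)).astype(np.uint8)
    m=cv2.morphologyEx(m,cv2.MORPH_CLOSE,np.ones((5,5)))
    for k in cv2.findContours(m,0,2)[0]:
        if cv2.contourArea(k)>200:
            (u,v),wh,an=cv2.minAreaRect(k);bx=cv2.boxPoints(((u,v),wh,an))
            e=sorted([(np.linalg.norm(bx[i]-bx[i-1]),(bx[i]+bx[i-1])/2) for i in range(4)],key=lambda t:t[0])[:2]
            P=[ray(c,*q[1],0.026 if n=='top' else .02) for q in e]
            dd=P[1]-P[0];print(n,np.round([u,v],1),'ctr',((P[0]+P[1])/2).round(3),'len',np.linalg.norm(dd).round(3),'yaw',np.arctan2(dd[1],dd[0]).round(3),cv2.contourArea(k))
E
```

```text
scene [265.8 275.8] ctr [ 0.582 -0.159  0.02 ] len 0.16 yaw 1.598 693.0
scene [404.  259.5] ctr [0.769 0.099 0.02 ] len 0.097 yaw 0.803 1091.5
scene [209.6 252.4] ctr [ 0.444 -0.206  0.02 ] len 0.145 yaw 1.152 557.5
top [336.3 229.8] ctr [ 0.451 -0.209  0.026] len 0.158 yaw -2.0 515.0
top [315.  180.5] ctr [ 0.587 -0.154  0.026] len 0.153 yaw -1.54 506.0
```

View pics/crop.png

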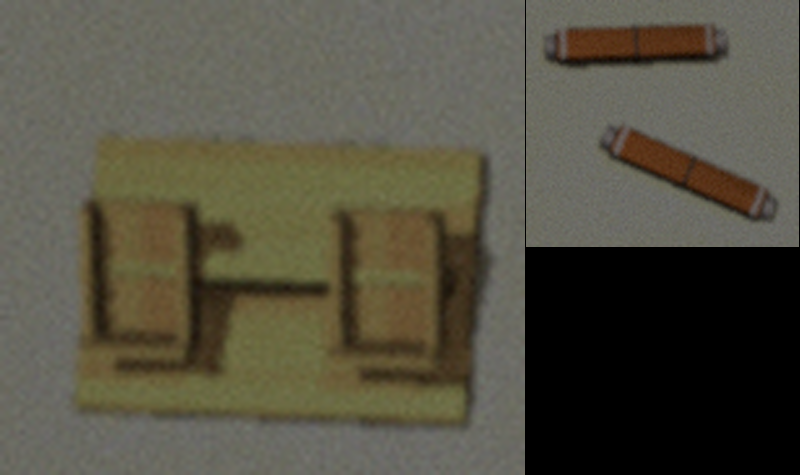

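The crop confirms that both bars are wooden with a dark ring and steel caps: they are the two mills. The rest has two troughs; their low stop ends face the robot (crop bottom, y≈345). Next I'll estimate the rest pose and the wrist camera's geometry.

```bash
cat >> h.py <<'E'
from scipy.optimize import least_squares
s25,c25=np.sin(np.radians(25)),np.cos(np.radians(25))
def cr(par,side,x,y,z): # point in cradle frame -> world; par=(mx,my,yaw) midpoint between origins
    h=np.array([x*c25-z*s25,y+side*.065]);zz=.084+x*s25+z*c25
    r=np.array([[np.cos(par[2]),-np.sin(par[2])],[np.sin(par[2]),np.cos(par[2])]])
    return np.append(r@h+par[:2],zz)
def fit(c,obs): # obs: (side,x,y,z,u,v)
    f=lambda p:np.concatenate([proj(c,cr(p,*o[:4]))-o[4:] for o in obs])
    r=least_squares(f,[.5,.18,0]);return r.x,f(r.x).reshape(-1,2)
def tool():
    s=bot.read_state();x=R.from_rotvec(s['tcp_rot']).as_matrix();return np.array(s['tool_pos']),np.arctan2(x[1,0],x[0,0]),s
def to(target,yaw): # tool-frame mm shift after turning to yaw (mod pi not applied)
    p,y,s=tool();d=np.array(target)-p
    T=(y-yaw+np.pi)%(2*np.pi)-np.pi
    f=lambda a:(1000*np.array([d[0]*np.cos(a)+d[1]*np.sin(a),d[0]*np.sin(a)-d[1]*np.cos(a),-d[2]])).round(1).tolist()
    print('shift now',f(y),'turn',round(T,3),'shift after turn',f(yaw),'q6',s['q'][5].round(3) if hasattr(s['q'][5],'round') else s['q'][5])
E
python3 - <<'E'
from h import *
import pickle
d=pickle.load(open('d.pkl','rb'));c=d['top']
k=lambda u,v:(120+u/5-.4,165+v/5-.4)
# wall outer top corners (y=+-28 outer,z=2): upper end x=-25
obs=[(1,-.025,.028,.002,*k(84,203)),(1,-.025,-.028,.002,*k(192,205)),(-1,-.025,.028,.002,*k(334,210)),(-1,-.025,-.028,.002,*k(440,212)),
(1,-.095,.028,.002,*k(90,338)),(-1,-.095,-.028,.002,*k(436,358))]
p,r=fit(c,obs);print(p.round(4),r.round(1).tolist())
for u,v in [(97,140),(485,152),(468,422),(78,408)]:print(ray(c,*k(u,v),.006).round(3))
w=cam('wrist');print(np.array(w['hand_eye']).round(3).tolist(),w['fovy'],tool()[:2])
for z in (.4,):to([p[0]-.02,p[1],z],np.radians(180))
E
```

```text
[ 0.528   0.2196 -0.0436] [[-0.2, 0.1], [-0.2, 0.6], [-0.1, 0.8], [0.3, 1.4], [-0.7, -1.0], [1.0, -2.0]]
[0.558 0.327 0.006]
[0.551 0.115 0.006]
[0.403 0.12  0.006]
[0.41  0.33  0.006]
[[0.0, -0.948, -0.317, 0.082], [1.0, 0.0, 0.001, -0.002], [-0.001, -0.317, 0.948, 0.032], [0.0, 0.0, 0.0, 1.0]] 62.864952495200555 (array([0.29273932, 0.607922  , 0.40362633]), np.float64(2.692814803736077))
shift now [-362.5, -256.5, 3.6] turn -0.449 shift after turn [-215.3, -388.3, 3.6] q6 -0.037
```

Call:
drive_tool([
  {"delta_pos": [0,0,15],"turn": -0.112,"jaw": 1},
  {"delta_pos": [0,0,20],"turn": -0.112,"jaw": 1},
  {"delta_pos": [0,0,20],"turn": -0.112,"jaw": 1},
  {"delta_pos": [0,0,15],"turn": -0.112,"jaw": 1},
  {"delta_pos": [-6,-15,0],"turn": 0,"jaw": 1},
  {"delta_pos": [-13,-35,0],"turn": 0,"jaw": 1},
  {"delta_pos": [-13,-35,0],"turn": 0,"jaw": 1},
  {"delta_pos": [-13,-35,0],"turn": 0,"jaw": 1},
])

```text
time: 0.82
tool_pos: [0.3377, 0.4869, 0.3338]
tcp_rot: [0.001, -3.141, 0.002]
wrist_force: [0.9, -0.1, 0.5]
width: 1.001
grip_force: 0.0
```

Call:
drive_tool([
  {"delta_pos": [-13,-35,0],"turn": 0,"jaw": 1},
  {"delta_pos": [-13,-35,0],"turn": 0,"jaw": 1},
  {"delta_pos": [-13,-35,0],"turn": 0,"jaw": 1},
  {"delta_pos": [-13,-35,0],"turn": 0,"jaw": 1},
  {"delta_pos": [-13,-35,0],"turn": 0,"jaw": 1},
  {"delta_pos": [-13,-35,0],"turn": 0,"jaw": 1},
  {"delta_pos": [-13,-35,0],"turn": 0,"jaw": 1},
  {"delta_pos": [-6,-15,0],"turn": 0,"jaw": 1},
])

```text
time: 1.48
tool_pos: [0.4351, 0.2247, 0.3345]
tcp_rot: [0.004, 3.142, -0.003]
wrist_force: [-0.1, 0.3, -0.1]
width: 1.002
grip_force: 0.0
```

Call:
drive_tool([
  {"delta_pos": [0,0,0],"turn": 0,"jaw": 1},
  {"delta_pos": [0,0,0],"turn": 0,"jaw": 1},
])

```text
time: 1.65
tool_pos: [0.4347, 0.2273, 0.3346]
tcp_rot: [-0.005, -3.141, -0.001]
wrist_force: [-0.1, 0.9, -0.7]
width: 0.998
grip_force: 0.0
```

```bash
python3 - <<'E'
from h import *
import pickle
w=cam('wrist');pickle.dump(w,open('w1.pkl','wb'))
print(tool()[:2])
cv2.imwrite('pics/w1.png',cv2.resize(w['pixels'],(800,600),interpolation=cv2.INTER_CUBIC)[:,:,::-1])
E
```

```text
(array([0.43447795, 0.22810401, 0.33456817]), np.float64(3.139663080079558))
```

View pics/w1.png

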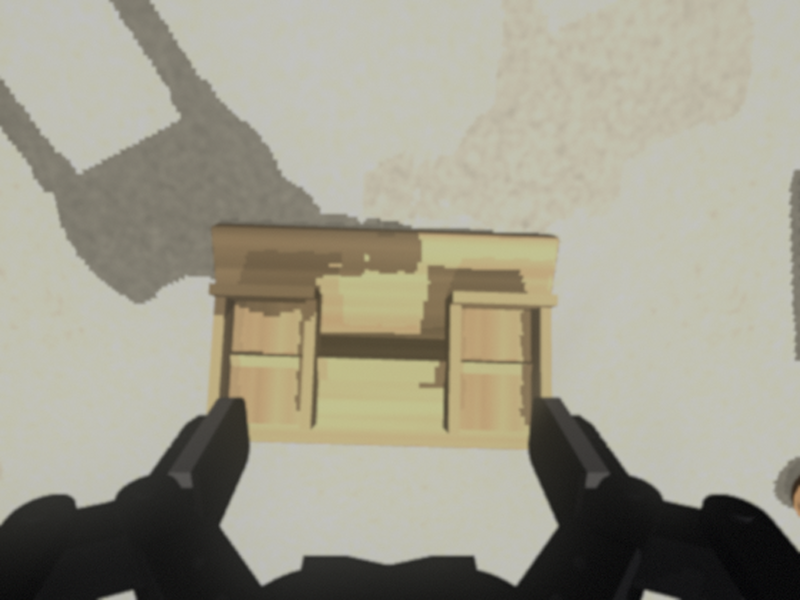

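The wrist view shows both troughs: the stop bars' top edges are near (210–318, 297) and (451–556, 304), and the far wall ends near (313,428) and (446,431).

```bash
python3 - <<'E'
from h import *
import pickle
w=pickle.load(open('w1.pkl','rb'));k=lambda u,v:(u*.7-.15,v*.7-.15)
obs=[(-1,-.095,-.028,.012,*k(210,296)),(-1,-.095,.028,.012,*k(318,299)),(1,-.095,-.028,.012,*k(451,303)),(1,-.095,.028,.012,*k(556,305)),
(-1,-.025,.028,.002,*k(313,428)),(1,-.025,-.028,.002,*k(446,431)),(-1,-.025,-.028,.002,*k(208,428))]
p,r=fit(w,obs);print(p.round(4),r.round(1).tolist())
for s,n in((1,'L'),(-1,'R')):print(n,cr(p,s,0,0,0).round(4))
to([.585,-.155,.32],np.pi/2); to([.45,-.207,.32],np.radians(65))
E
```

```text
[ 0.5242  0.2213 -0.0314] [[-0.9, -0.4], [-2.5, -0.6], [1.7, -0.8], [1.5, -0.2], [-1.1, 1.5], [2.4, 1.7], [-1.1, -0.2]]
L [0.5262 0.2863 0.084 ]
R [0.5222 0.1564 0.084 ]
shift now [-151.3, -382.8, 14.6] turn 1.569 shift after turn [-383.1, 150.5, 14.6] q6 -1.137
shift now [-16.4, -435.1, 14.6] turn 2.005 shift after turn [-387.8, 198.0, 14.6] q6 -1.137
```

Call:
drive_tool([
  {"delta_pos": [0,0,0],"turn": 0.12,"jaw": 1},
  {"delta_pos": [0,0,0],"turn": 0.12,"jaw": 1},
  {"delta_pos": [0,0,0],"turn": 0.12,"jaw": 1},
  {"delta_pos": [0,0,0],"turn": 0.12,"jaw": 1},
  {"delta_pos": [0,0,0],"turn": 0.12,"jaw": 1},
  {"delta_pos": [0,0,0],"turn": 0.12,"jaw": 1},
  {"delta_pos": [0,0,0],"turn": 0.12,"jaw": 1},
  {"delta_pos": [0,0,0],"turn": 0.12,"jaw": 1},
])

```text
time: 2.37
tool_pos: [0.434, 0.2297, 0.3345]
tcp_rot: [-1.456, -2.783, -0.0]
wrist_force: [0.1, 0.5, 0.3]
width: 0.998
grip_force: 0.0
```

Call:
drive_tool([
  {"delta_pos": [0,0,0],"turn": 0.12,"jaw": 1},
  {"delta_pos": [0,0,0],"turn": 0.12,"jaw": 1},
  {"delta_pos": [0,0,0],"turn": 0.12,"jaw": 1},
  {"delta_pos": [0,0,0],"turn": 0.12,"jaw": 1},
  {"delta_pos": [0,0,0],"turn": 0.09,"jaw": 1},
  {"delta_pos": [-15,6,5],"turn": 0,"jaw": 1},
  {"delta_pos": [-35,14,8],"turn": 0,"jaw": 1},
  {"delta_pos": [-35,14,8],"turn": 0,"jaw": 1},
])

```text
time: 3.03
tool_pos: [0.4719, 0.1462, 0.3138]
tcp_rot: [2.17, 2.272, 0.002]
wrist_force: [0.2, 0.4, -0.5]
width: 1.003
grip_force: 0.0
```

Call:
drive_tool([
  {"delta_pos": [-35,14,8],"turn": 0,"jaw": 1},
  {"delta_pos": [-35,14,8],"turn": 0,"jaw": 1},
  {"delta_pos": [-35,14,8],"turn": 0,"jaw": 1},
  {"delta_pos": [-35,14,8],"turn": 0,"jaw": 1},
  {"delta_pos": [-35,14,8],"turn": 0,"jaw": 1},
  {"delta_pos": [-35,14,4],"turn": 0,"jaw": 1},
  {"delta_pos": [-35,14,0],"turn": 0,"jaw": 1},
  {"delta_pos": [-35,12,0],"turn": 0,"jaw": 1},
])

```text
time: 3.7
tool_pos: [0.5942, -0.1307, 0.2688]
tcp_rot: [-2.173, -2.267, -0.0]
wrist_force: [-0.0, -0.1, 0.5]
width: 1.0
grip_force: 0.0
```

Call:
drive_tool([
  {"delta_pos": [-18,6,0],"turn": 0,"jaw": 1},
  {"delta_pos": [0,0,0],"turn": 0,"jaw": 1},
  {"delta_pos": [0,0,0],"turn": 0,"jaw": 1},
])

```text
time: 3.95
tool_pos: [0.6005, -0.1481, 0.2692]
tcp_rot: [-2.176, -2.264, -0.0]
wrist_force: [-0.0, 0.7, 0.1]
width: 0.999
grip_force: 0.0
```

```bash
cat >> h.py <<'E'
def mill(c,zt=.032):
    hsv=cv2.cvtColor(c['pixels'],cv2.COLOR_RGB2HSV)
    m=((hsv[...,0]<16)&(hsv[...,1]>110)&(hsv[...,2]>70)).astype(np.uint8)
    m=cv2.morphologyEx(m,cv2.MORPH_CLOSE,np.ones((13,13)))
    for k in cv2.findContours(m,0,2)[0]:
        if cv2.contourArea(k)>800:
            (u,v),wh,an=cv2.minAreaRect(k);bx=cv2.boxPoints(((u,v),wh,an))
            e=sorted([(np.linalg.norm(bx[i]-bx[i-1]),(bx[i]+bx[i-1])/2) for i in range(4)],key=lambda t:t[0])[:2]
            P=[ray(c,*q[1],zt) for q in e];dd=P[1]-P[0]
            print(np.round([u,v],1),np.round(wh),'ctr',((P[0]+P[1])/2).round(4),'len',np.linalg.norm(dd).round(3),'yaw',(np.arctan2(dd[1],dd[0])%np.pi).round(3))
E
python3 - <<'E'
from h import *
w=cam('wrist');save(w,'w2');print(tool()[:2]);mill(w)
E
```

```text
(array([ 0.60001476, -0.14727062,  0.26908829]), np.float64(1.6115994113995102))
[ 64.2 280.9] [ 49. 163.] ctr [ 0.4585 -0.1955  0.032 ] len 0.132 yaw 1.163
[247.5 235. ] [204.  49.] ctr [ 0.5839 -0.1594  0.032 ] len 0.143 yaw 1.589
```

View pics/w2.png

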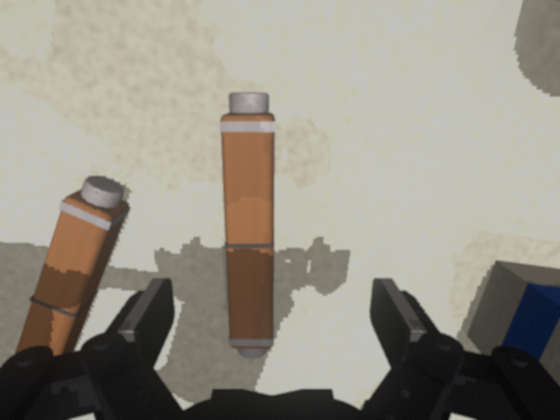

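The ring (mid mark) of the centred mill is at (249,245), its axis nearly vertical in the picture; the other mill's ring is at (54,306).

```bash
python3 - <<'E'
from h import *
w=cam('wrist')
a=ray(w,249,245,.032);b=ray(w,54,306,.032);print(a.round(4),b.round(4))
to([a[0],a[1],.177],1.585)
E
```

```text
[ 0.5842 -0.1582  0.032 ] [ 0.45   -0.2099  0.032 ]
shift now [-10.7, -16.0, 92.1] turn 0.027 shift after turn [-11.2, -15.7, 92.1] q6 -0.323
```

Call:
drive_tool([
  {"delta_pos": [-11,-16,0],"turn": 0.027,"jaw": 1},
  {"delta_pos": [0,0,25],"turn": 0,"jaw": 1},
  {"delta_pos": [0,0,25],"turn": 0,"jaw": 1},
  {"delta_pos": [0,0,25],"turn": 0,"jaw": 1},
  {"delta_pos": [0,0,12],"turn": 0,"jaw": 1},
  {"delta_pos": [0,0,5],"turn": 0,"jaw": 1},
  {"delta_pos": [0,0,0],"turn": 0,"jaw": 1},
  {"delta_pos": [0,0,0],"turn": 0,"jaw": 1},
])

```text
time: 4.72
tool_pos: [0.5848, -0.1597, 0.1785]
tcp_rot: [2.205, 2.236, 0.001]
wrist_force: [0.4, 0.1, 0.1]
width: 1.003
grip_force: 0.0
```

```bash
python3 - <<'E'
from h import *
p,y,s=tool();print(p,y,s['torque'],s['wrist_force']);to([.5842,-.1582,.177],1.587)
E
```

```text
[ 0.58478271 -0.15967133  0.17848485] 1.5848255110768414 [-0.04736864 -0.04351496 -0.0700419 ] [0.44842639 0.13140596 0.06819731]
shift now [1.5, -0.6, 1.5] turn -0.002 shift after turn [1.5, -0.6, 1.5] q6 -0.322
```

Call:
drive_tool([
  {"delta_pos": [0,0,0],"turn": 0,"jaw": -1},
  {"delta_pos": [0,0,0],"turn": 0,"jaw": -1},
  {"delta_pos": [0,0,0],"turn": 0,"jaw": -1},
  {"delta_pos": [0,0,0],"turn": 0,"jaw": -1},
  {"delta_pos": [0,0,0],"turn": 0,"jaw": -1},
  {"delta_pos": [0,0,0],"turn": 0,"jaw": -1},
  {"delta_pos": [0,0,0],"turn": 0,"jaw": -1},
  {"delta_pos": [0,0,0],"turn": 0,"jaw": -1},
], grip_force=80)

```text
time: 5.38
tool_pos: [0.585, -0.1606, 0.179]
tcp_rot: [2.206, 2.234, 0.002]
wrist_force: [-0.3, 0.4, 6.9]
width: 0.364
grip_force: 80.3
```

Call:
drive_tool([
  {"delta_pos": [0,0,-8],"turn": 0,"jaw": -1},
  {"delta_pos": [0,0,-20],"turn": 0,"jaw": -1},
  {"delta_pos": [0,0,-25],"turn": 0,"jaw": -1},
  {"delta_pos": [0,0,-25],"turn": 0,"jaw": -1},
  {"delta_pos": [0,0,-12],"turn": 0,"jaw": -1},
  {"delta_pos": [0,0,0],"turn": 0,"jaw": -1},
  {"delta_pos": [0,0,0],"turn": 0,"jaw": -1},
  {"delta_pos": [0,0,0],"turn": 0,"jaw": -1},
])

```text
time: 6.05
tool_pos: [0.5831, -0.16, 0.2657]
tcp_rot: [-2.205, -2.233, 0.003]
wrist_force: [0.3, 0.3, -4.5]
width: 0.362
grip_force: 79.7
```

```bash
python3 - <<'E'
from h import *
T=[];F=[]
for i in range(8):
    w=cam('wrist');T.append(w['state']['torque']);F.append(w['state']['wrist_force'])
save(w,'w3');print(tool()[:2],np.mean(T,0).round(3),np.std(T,0).round(3),np.mean(F,0).round(2))
E
```

```text
(array([ 0.58407063, -0.16026095,  0.26707186]), np.float64(1.5837689797635939)) [ 0.142 -0.001  0.005] [0.035 0.035 0.02 ] [ 0.06 -0.17 -4.47]
```

View pics/w3.png

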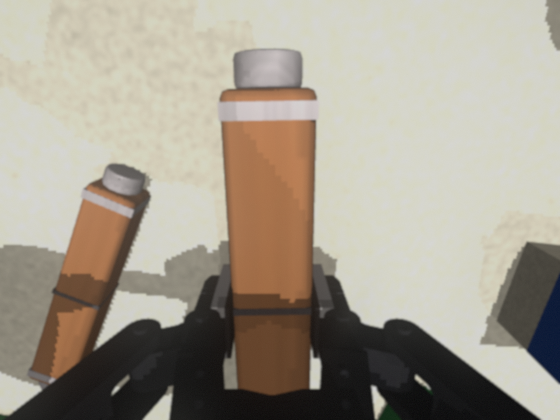

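Torque of +0.142 N m about world x with a force of −4.5 N puts the heavy end towards world −y, i.e. tool −x. Picture: the mill is held level, ring at (272,311). It must go with tool x pointing away from the robot (yaw ≈ −0.033).

```bash
cat >> h.py <<'E'
PAR=np.array([.526,.2207,-.033])
E
python3 - <<'E'
from h import *
p,y,s=tool();w=cam('wrist');r=ray(w,272,311,p[2]-.179+.032);print(p,r.round(4))
d=(r-p)[:2];ox=d@[np.cos(y),np.sin(y)];oy=d@[np.sin(y),-np.cos(y)];print('mill centre in tool',ox,oy)
print(cr(PAR,1,0,0,0),cr(PAR,-1,0,0,0))
u=np.array([np.cos(PAR[2]),np.sin(PAR[2])])
t=cr(PAR,1,0,0,0)[:2]+u*(.0106-ox);print(t)
to([*t,.31],PAR[2])
E
```

```text
[ 0.58407063 -0.16026095  0.26707186] [ 0.5828 -0.1591  0.1201]
mill centre in tool 0.001205415085068742 -0.001245387331389465
[0.52814461 0.28566461 0.084     ] [0.52385539 0.15573539 0.084     ]
[0.53753408 0.28535465]
shift now [446.2, -40.8, -42.7] turn 1.617 shift after turn [-61.3, -443.8, -42.7] q6 -0.322
```

Call:
drive_tool([
  {"delta_pos": [0,0,-5],"turn": 0.12,"jaw": -1},
  {"delta_pos": [0,0,-6],"turn": 0.124,"jaw": -1},
  {"delta_pos": [0,0,-6],"turn": 0.124,"jaw": -1},
  {"delta_pos": [0,0,-6],"turn": 0.124,"jaw": -1},
  {"delta_pos": [0,0,-6],"turn": 0.124,"jaw": -1},
  {"delta_pos": [0,0,-6],"turn": 0.124,"jaw": -1},
  {"delta_pos": [0,0,-6],"turn": 0.124,"jaw": -1},
  {"delta_pos": [0,0,-2],"turn": 0.124,"jaw": -1},
])

```text
time: 7.17
tool_pos: [0.5847, -0.1604, 0.312]
tcp_rot: [3.005, 0.913, 0.003]
wrist_force: [0.6, -0.2, -4.3]
width: 0.358
grip_force: 79.7
```

Call:
drive_tool([
  {"delta_pos": [0,0,0],"turn": 0.124,"jaw": -1},
  {"delta_pos": [0,0,0],"turn": 0.124,"jaw": -1},
  {"delta_pos": [0,0,0],"turn": 0.124,"jaw": -1},
  {"delta_pos": [0,0,0],"turn": 0.124,"jaw": -1},
  {"delta_pos": [0,0,0],"turn": 0.124,"jaw": -1},
  {"delta_pos": [-2,-15,0],"turn": 0,"jaw": -1},
  {"delta_pos": [-4,-28,0],"turn": 0,"jaw": -1},
  {"delta_pos": [-5,-36,0],"turn": 0,"jaw": -1},
])

```text
time: 7.83
tool_pos: [0.5753, -0.0814, 0.311]
tcp_rot: [3.141, -0.039, 0.002]
wrist_force: [-0.0, 0.7, -4.4]
width: 0.358
grip_force: 79.7
```

Call:
drive_tool([
  {"delta_pos": [-5,-36,0],"turn": 0,"jaw": -1},
  {"delta_pos": [-5,-36,0],"turn": 0,"jaw": -1},
  {"delta_pos": [-5,-36,0],"turn": 0,"jaw": -1},
  {"delta_pos": [-5,-36,0],"turn": 0,"jaw": -1},
  {"delta_pos": [-5,-36,0],"turn": 0,"jaw": -1},
  {"delta_pos": [-5,-36,0],"turn": 0,"jaw": -1},
  {"delta_pos": [-5,-36,0],"turn": 0,"jaw": -1},
  {"delta_pos": [-5,-36,0],"turn": 0,"jaw": -1},
])

```text
time: 8.5
tool_pos: [0.5412, 0.2101, 0.311]
tcp_rot: [-3.141, 0.034, -0.001]
wrist_force: [-0.1, -0.7, -4.0]
width: 0.36
grip_force: 79.7
```

Call:
drive_tool([
  {"delta_pos": [-5,-36,0],"turn": 0,"jaw": -1},
  {"delta_pos": [-4,-28,0],"turn": 0,"jaw": -1},
  {"delta_pos": [-2,-13,0],"turn": 0,"jaw": -1},
  {"delta_pos": [0,0,0],"turn": 0,"jaw": -1},
  {"delta_pos": [0,0,0],"turn": 0,"jaw": -1},
  {"delta_pos": [0,0,0],"turn": 0,"jaw": -1},
])

```text
time: 9.0
tool_pos: [0.5328, 0.2845, 0.3105]
tcp_rot: [3.14, -0.036, -0.001]
wrist_force: [-0.5, -0.2, -4.8]
width: 0.358
grip_force: 79.9
```

```bash
python3 - <<'E'
from h import *
T=[]
for i in range(5):
    w=cam('wrist');T.append(w['state']['torque'])
print(tool()[:2],np.mean(T,0).round(3))
to([.5375,.2854,.31],-.033)
save(w,'w4')
t=cam('top');mill(t,.13)
E
```

```text
(array([0.53325499, 0.28396966, 0.31070298]), np.float64(-0.025633599956159873)) [-0.033 -0.13  -0.003]
shift now [4.2, -1.5, 0.7] turn 0.007 shift after turn [4.2, -1.6, 0.7] q6 2.045
[182.9 219.2] [62. 46.] ctr [0.463  0.1812 0.13  ] len 0.152 yaw 1.505
```

View pics/w4.png

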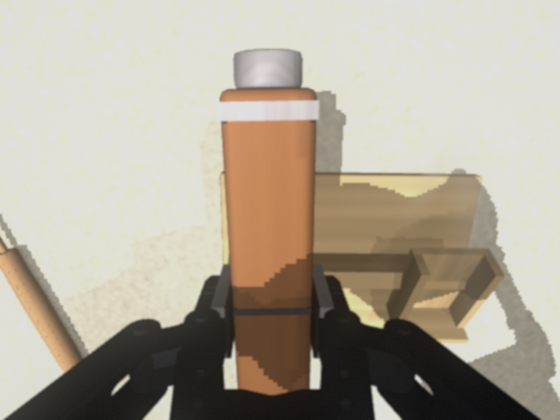

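Picture: the mill is level over the left trough and the right trough is visible with far top corners near (412,250) and (492,250). I'll check this against the model.

```bash
python3 - <<'E'
from h import *
w=cam('wrist')
for y in(.028,.022,-.022,-.028):print(y,proj(w,cr(PAR,-1,-.025,y,.002)).round(1),proj(w,cr(PAR,-1,-.025,y,-.022)).round(1))
print('plate far corners per top fit',proj(w,np.array([.551,.115,.006])),proj(w,np.array([.558,.327,.006])))
c=cv2.resize(w['pixels'][230:350,390:520],None,fx=5,fy=5,interpolation=cv2.INTER_CUBIC);cv2.imwrite('pics/c4.png',c[:,:,::-1])
E
```

```text
0.028 [421.6 271.8] [411.1 244.5]
0.022 [430.6 271.9] [419.5 244.5]
-0.022 [496.8 272.4] [481. 245.]
-0.028 [505.8 272.4] [489.4 245.1]
plate far corners per top fit [479.45485388 173.64810358] [216.68857253 171.56221023]
```

View pics/c4.png

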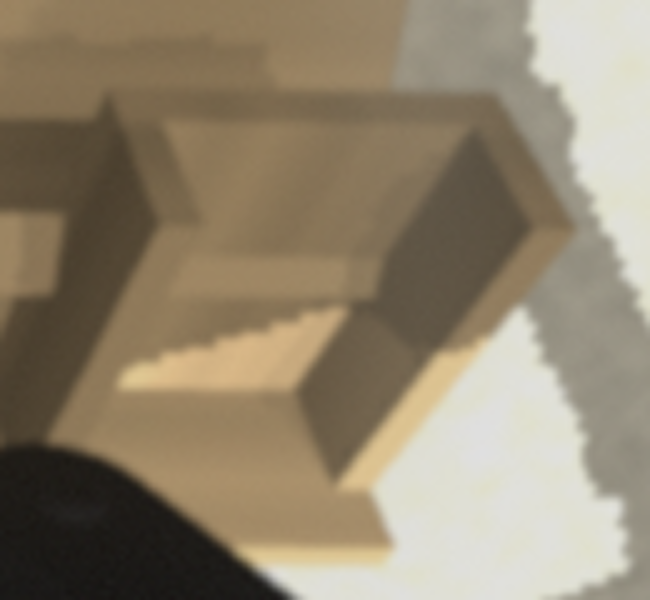

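Call:
drive_tool([
  {"delta_pos": [2,-1.5,0],"turn": 0.007,"jaw": -1},
  {"delta_pos": [0,0,12],"turn": 0,"jaw": -1},
  {"delta_pos": [0,0,16],"turn": 0,"jaw": -1},
  {"delta_pos": [0,0,14],"turn": 0,"jaw": -1},
  {"delta_pos": [0,0,12],"turn": 0,"jaw": -1},
  {"delta_pos": [0,0,10],"turn": 0,"jaw": -1},
  {"delta_pos": [0,0,5],"turn": 0,"jaw": -1},
  {"delta_pos": [0,0,0],"turn": 0,"jaw": -1},
])

```text
time: 10.02
tool_pos: [0.5344, 0.2862, 0.2397]
tcp_rot: [3.14, -0.049, -0.005]
wrist_force: [-0.2, -0.3, -3.8]
width: 0.36
grip_force: 79.7
```

Call:
drive_tool([
  {"delta_pos": [0,0,0],"turn": 0,"jaw": -1},
  {"delta_pos": [0,0,0],"turn": 0,"jaw": -1},
])

```text
time: 10.18
tool_pos: [0.5355, 0.2868, 0.2425]
tcp_rot: [-3.141, 0.049, -0.002]
wrist_force: [-0.3, -0.2, -4.7]
width: 0.359
grip_force: 79.8
```

Call:
drive_tool([
  {"delta_pos": [0,-0.5,2],"turn": 0,"jaw": -1},
  {"delta_pos": [0,0,1.5],"turn": 0,"jaw": -1},
  {"delta_pos": [0,0,0],"turn": 0,"jaw": -1},
  {"delta_pos": [0,0,0],"turn": 0,"jaw": -1},
], grip_force=20)

```text
time: 10.52
tool_pos: [0.5352, 0.2872, 0.2386]
tcp_rot: [-3.141, 0.049, -0.001]
wrist_force: [-0.0, -0.3, -3.4]
width: 0.359
grip_force: 79.9
```

```bash
python3 - <<'E'
from h import *
T=[];F=[]
for i in range(5):
    w=cam('wrist');T.append(w['state']['torque']);F.append(w['state']['wrist_force'])
p,y,s=tool();print(p,y,s['width'],s['grip_force'],np.mean(T,0).round(3),np.mean(F,0).round(2))
for zt in(.04,.05,.06,.07,.08,.09):print(zt,proj(w,[p[0]+.095*np.cos(y),p[1]+.095*np.sin(y),zt]).round())
save(w,'w5')
E
```

```text
[0.53522232 0.28713394 0.238513  ] -0.03122732702161718 0.36195021914189174 79.85194087028503 [ 0.035 -0.2   -0.015] [ 0.1   0.02 -2.87]
0.04 [270.  63.]
0.05 [270.  61.]
0.06 [269.  58.]
0.07 [269.  55.]
0.08 [269.  52.]
0.09 [269.  48.]
```

View pics/w5.png

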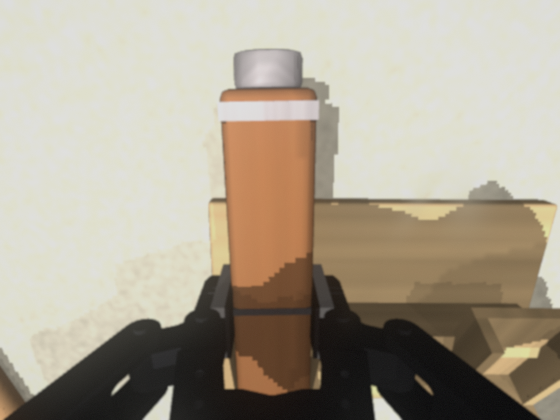

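Call:
drive_tool([
  {"delta_pos": [0,0,0],"turn": 0,"jaw": 0.2},
  {"delta_pos": [0,0,0],"turn": 0,"jaw": 0.2},
  {"delta_pos": [0,0,0],"turn": 0,"jaw": 0.2},
  {"delta_pos": [0,0,0],"turn": 0,"jaw": 0.5},
  {"delta_pos": [0,0,0],"turn": 0,"jaw": 0.5},
  {"delta_pos": [0,0,0],"turn": 0,"jaw": 0.5},
  {"delta_pos": [0,0,0],"turn": 0,"jaw": 0.5},
  {"delta_pos": [0,0,0],"turn": 0,"jaw": 0.5},
], grip_force=60)

```text
time: 11.43
tool_pos: [0.535, 0.287, 0.2382]
tcp_rot: [3.141, -0.049, -0.0]
wrist_force: [0.7, -0.0, 0.2]
width: 0.752
grip_force: 0.0
```

```bash
python3 - <<'E'
from h import *
w=cam('wrist');s=cam('scene')
o=np.hstack([cv2.resize(w['pixels'],(400,300)),cv2.resize(s['pixels'][120:240,270:430],(400,300),interpolation=cv2.INTER_CUBIC)])
cv2.imwrite('pics/w6.png',o[:,:,::-1])
E
```

```text
(no output)
```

View pics/w6.png

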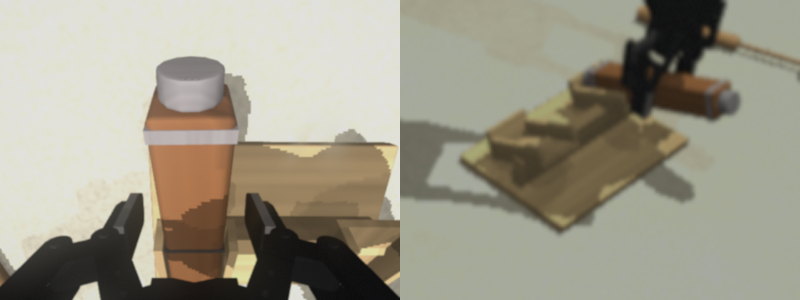

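The mill has tipped into the left cradle (upper cap at half-scale (190,68), ring at (193,250)). I'll check that numerically and plan the second pick.

```bash
sed -i 's/^PAR=.*/PAR=np.array([.524,.2207,-.033])/' h.py; python3 - <<'E'
from h import *
w=cam('wrist');print('pred cap',proj(w,cr(PAR,1,.095,0,0)).round(1),'obs 266 95; ring',proj(w,cr(PAR,1,0,0,.016)).round(1),'obs 270 350')
to([.45,-.19,.31],1.15)
E
```

```text
pred cap [275.  111.1] obs 266 95; ring [273.2 358.9] obs 270 350
shift now [-70.1, 479.4, -71.9] turn -1.181 shift after turn [-470.1, 117.3, -71.9] q6 2.053
```

Call:
drive_tool([
  {"delta_pos": [0,0,-12],"turn": 0,"jaw": 0.5},
  {"delta_pos": [0,0,-30],"turn": 0,"jaw": 0.5},
  {"delta_pos": [0,0,-30],"turn": 0,"jaw": 0.5},
  {"delta_pos": [0,0,-10],"turn": 0,"jaw": 0.5},
  {"delta_pos": [0,0,0],"turn": -0.118,"jaw": 1},
  {"delta_pos": [0,0,0],"turn": -0.118,"jaw": 1},
  {"delta_pos": [0,0,0],"turn": -0.118,"jaw": 1},
  {"delta_pos": [0,0,0],"turn": -0.118,"jaw": 1},
])

```text
time: 12.25
tool_pos: [0.535, 0.287, 0.3208]
tcp_rot: [-3.063, -0.696, -0.001]
wrist_force: [0.0, -0.3, 0.8]
width: 0.998
grip_force: 0.0
```

Call:
drive_tool([
  {"delta_pos": [0,0,0],"turn": -0.118,"jaw": 1},
  {"delta_pos": [0,0,0],"turn": -0.118,"jaw": 1},
  {"delta_pos": [0,0,0],"turn": -0.118,"jaw": 1},
  {"delta_pos": [0,0,0],"turn": -0.118,"jaw": 1},
  {"delta_pos": [0,0,0],"turn": -0.118,"jaw": 1},
  {"delta_pos": [0,0,0],"turn": -0.118,"jaw": 1},
  {"delta_pos": [-16,4,0],"turn": 0,"jaw": 1},
  {"delta_pos": [-32,8,0],"turn": 0,"jaw": 1},
])

```text
time: 12.92
tool_pos: [0.5266, 0.2395, 0.3208]
tcp_rot: [-2.636, -1.708, -0.003]
wrist_force: [1.4, -0.6, -0.1]
width: 0.999
grip_force: 0.0
```

Call:
drive_tool([
  {"delta_pos": [-36,9,0],"turn": 0,"jaw": 1},
  {"delta_pos": [-36,9,0],"turn": 0,"jaw": 1},
  {"delta_pos": [-36,9,0],"turn": 0,"jaw": 1},
  {"delta_pos": [-36,9,0],"turn": 0,"jaw": 1},
  {"delta_pos": [-36,9,0],"turn": 0,"jaw": 1},
  {"delta_pos": [-36,9,0],"turn": 0,"jaw": 1},
  {"delta_pos": [-36,9,0],"turn": 0,"jaw": 1},
  {"delta_pos": [-36,9,0],"turn": 0,"jaw": 1},
])

```text
time: 13.58
tool_pos: [0.4727, -0.056, 0.3205]
tcp_rot: [2.639, 1.703, 0.0]
wrist_force: [0.4, 0.2, 0.3]
width: 0.998
grip_force: 0.0
```

Call:
drive_tool([
  {"delta_pos": [-36,9,0],"turn": 0,"jaw": 1},
  {"delta_pos": [-36,9,0],"turn": 0,"jaw": 1},
  {"delta_pos": [-36,9,0],"turn": 0,"jaw": 1},
  {"delta_pos": [-20,5,0],"turn": 0,"jaw": 1},
  {"delta_pos": [-6,1,0],"turn": 0,"jaw": 1},
  {"delta_pos": [0,0,0],"turn": 0,"jaw": 1},
  {"delta_pos": [0,0,0],"turn": 0,"jaw": 1},
  {"delta_pos": [0,0,0],"turn": 0,"jaw": 1},
])

```text
time: 14.25
tool_pos: [0.4491, -0.1888, 0.3201]
tcp_rot: [-2.637, -1.707, -0.0]
wrist_force: [1.0, -0.1, -0.3]
width: 1.003
grip_force: 0.0
```

```bash
cat >> h.py <<'E'
def ring(c,guess,yaw,zt=.032):
    g=cv2.cvtColor(c['pixels'],cv2.COLOR_RGB2GRAY).astype(np.float32);u=np.array([np.cos(yaw),np.sin(yaw)]);n=np.array([-u[1],u[0]])
    t=np.arange(-.03,.0301,.001);pr=[]
    for a in t:
        q=[proj(c,[*(guess[:2]+u*a+n*b),zt]) for b in(-.008,-.004,0,.004,.008)]
        pr.append(np.mean([cv2.getRectSubPix(g,(1,1),tuple(map(float,x)))[0,0] for x in q]))
    pr=np.array(pr);pr2=pr-cv2.blur(pr.reshape(-1,1),(1,11)).ravel();i=pr2.argmin();print('ring',t[i],pr2[i].round(1),'next',np.sort(pr2)[:4].round(1));return guess[:2]+u*t[i]
E
python3 - <<'E'
from h import *
w=cam('wrist');print(tool()[:2]);mill(w)
r=ring(w,np.array([.450,-.2095]),1.15);print(r,proj(w,[*r,.032]))
t=cam('top');mill(t,.03)
E
```

```text
(array([ 0.44928939, -0.18854473,  0.32010665]), np.float64(1.149619546365014))
[285.  216.5] [181.  38.] ctr [ 0.4516 -0.207   0.032 ] len 0.153 yaw 1.161
ring -0.002999999999999975 -21.9 next [-21.9 -17.3 -12.   -9.3]
[ 0.44877454 -0.21223829] [284.31159847 231.39979298]
```

```bash
python3 - <<'E'
from h import *
to([.4492,-.2121,.178],1.16)
E
```

```text
shift now [-21.6, 9.5, 142.1] turn -0.01 shift after turn [-21.7, 9.3, 142.1] q6 -0.028
```

Call:
drive_tool([
  {"delta_pos": [-21.5,9.5,10],"turn": -0.01,"jaw": 1},
  {"delta_pos": [0,0,30],"turn": 0,"jaw": 1},
  {"delta_pos": [0,0,35],"turn": 0,"jaw": 1},
  {"delta_pos": [0,0,30],"turn": 0,"jaw": 1},
  {"delta_pos": [0,0,22],"turn": 0,"jaw": 1},
  {"delta_pos": [0,0,10],"turn": 0,"jaw": 1},
  {"delta_pos": [0,0,5],"turn": 0,"jaw": 1},
  {"delta_pos": [0,0,0],"turn": 0,"jaw": 1},
])

```text
time: 15.02
tool_pos: [0.4492, -0.2125, 0.1776]
tcp_rot: [-2.627, -1.721, 0.001]
wrist_force: [-0.2, -0.0, 0.3]
width: 0.998
grip_force: 0.0
```

Call:
drive_tool([
  {"delta_pos": [0,0,0],"turn": 0,"jaw": -1},
  {"delta_pos": [0,0,0],"turn": 0,"jaw": -1},
  {"delta_pos": [0,0,0],"turn": 0,"jaw": -1},
  {"delta_pos": [0,0,0],"turn": 0,"jaw": -1},
  {"delta_pos": [0,0,0],"turn": 0,"jaw": -1},
  {"delta_pos": [0,0,0],"turn": 0,"jaw": -1},
  {"delta_pos": [0,0,0],"turn": 0,"jaw": -1},
  {"delta_pos": [0,0,0],"turn": 0,"jaw": -1},
], grip_force=80)

```text
time: 15.68
tool_pos: [0.4498, -0.2136, 0.1796]
tcp_rot: [2.627, 1.719, 0.002]
wrist_force: [-0.4, 1.0, 6.5]
width: 0.362
grip_force: 80.5
```

Call:
drive_tool([
  {"delta_pos": [0,0,-8],"turn": 0,"jaw": -1},
  {"delta_pos": [0,0,-25],"turn": 0,"jaw": -1},
  {"delta_pos": [0,0,-35],"turn": 0,"jaw": -1},
  {"delta_pos": [0,0,-35],"turn": 0,"jaw": -1},
  {"delta_pos": [0,0,-25],"turn": 0,"jaw": -1},
  {"delta_pos": [0,0,-7],"turn": 0,"jaw": -1},
  {"delta_pos": [0,0,0],"turn": 0,"jaw": -1},
  {"delta_pos": [0,0,0],"turn": 0,"jaw": -1},
])

```text
time: 16.35
tool_pos: [0.4484, -0.2129, 0.312]
tcp_rot: [-2.628, -1.719, 0.001]
wrist_force: [-0.3, 0.2, -5.1]
width: 0.358
grip_force: 80.3
```

```bash
python3 - <<'E'
from h import *
T=[];F=[]
for i in range(8):
    w=cam('wrist');T.append(w['state']['torque']);F.append(w['state']['wrist_force'])
p,y,s=tool();T=np.mean(T,0);F=np.mean(F,0);print(p,y,s['width'],T.round(3),F.round(2))
rr=np.array([-T[1],T[0]])/F[2];print('COM along tool x',rr@[np.cos(y),np.sin(y)])
ring(w,p[:2],y,p[2]-.147)
for pp,z in((np.pi-.033,'a'),(-.033,'b')):
    u=np.array([np.cos(PAR[2]),np.sin(PAR[2])]);to([*(cr(PAR,-1,0,0,0)[:2]+u*.0106),.33],pp)
E
```

```text
[ 0.44886711 -0.21303942  0.31208798] 1.1588132294427276 0.35600552549895925 [-0.146  0.054  0.021] [ 0.05 -0.11 -4.3 ]
COM along tool x 0.0361896655960321
ring 0.0020000000000000295 -14.5 next [-14.5 -14.1 -12.7 -10.9]
shift now [371.1, -70.9, -17.9] turn -1.95 shift after turn [-71.4, 371.0, -17.9] q6 -0.081
shift now [371.1, -70.9, -17.9] turn 1.192 shift after turn [71.4, -371.0, -17.9] q6 -0.081
```

Call:
drive_tool([
  {"delta_pos": [0,0,-4],"turn": -0.122,"jaw": -1},
  {"delta_pos": [0,0,-6],"turn": -0.122,"jaw": -1},
  {"delta_pos": [0,0,-6],"turn": -0.122,"jaw": -1},
  {"delta_pos": [0,0,-2],"turn": -0.122,"jaw": -1},
  {"delta_pos": [0,0,0],"turn": -0.122,"jaw": -1},
  {"delta_pos": [0,0,0],"turn": -0.122,"jaw": -1},
  {"delta_pos": [0,0,0],"turn": -0.122,"jaw": -1},
  {"delta_pos": [0,0,0],"turn": -0.122,"jaw": -1},
])

```text
time: 17.42
tool_pos: [0.4492, -0.2132, 0.331]
tcp_rot: [-1.507, -2.756, -0.0]
wrist_force: [-0.2, 0.6, -3.9]
width: 0.358
grip_force: 80.3
```

Call:
drive_tool([
  {"delta_pos": [0,0,0],"turn": -0.122,"jaw": -1},
  {"delta_pos": [0,0,0],"turn": -0.122,"jaw": -1},
  {"delta_pos": [0,0,0],"turn": -0.122,"jaw": -1},
  {"delta_pos": [0,0,0],"turn": -0.122,"jaw": -1},
  {"delta_pos": [0,0,0],"turn": -0.122,"jaw": -1},
  {"delta_pos": [0,0,0],"turn": -0.122,"jaw": -1},
  {"delta_pos": [0,0,0],"turn": -0.122,"jaw": -1},
  {"delta_pos": [0,0,0],"turn": -0.122,"jaw": -1},
])

```text
time: 18.08
tool_pos: [0.4492, -0.2131, 0.3309]
tcp_rot: [-0.039, -3.141, -0.001]
wrist_force: [-0.2, 0.1, -3.9]
width: 0.355
grip_force: 80.3
```

Call:
drive_tool([
  {"delta_pos": [-4,18,0],"turn": 0,"jaw": -1},
  {"delta_pos": [-6,32,0],"turn": 0,"jaw": -1},
  {"delta_pos": [-7,36,0],"turn": 0,"jaw": -1},
  {"delta_pos": [-7,36,0],"turn": 0,"jaw": -1},
  {"delta_pos": [-7,36,0],"turn": 0,"jaw": -1},
  {"delta_pos": [-7,36,0],"turn": 0,"jaw": -1},
  {"delta_pos": [-7,36,0],"turn": 0,"jaw": -1},
  {"delta_pos": [-7,36,0],"turn": 0,"jaw": -1},
])

```text
time: 18.75
tool_pos: [0.5094, 0.0529, 0.3311]
tcp_rot: [0.049, 3.141, 0.0]
wrist_force: [0.9, 0.2, -4.7]
width: 0.359
grip_force: 80.7
```

Call:
drive_tool([
  {"delta_pos": [-7,36,0],"turn": 0,"jaw": -1},
  {"delta_pos": [-7,36,0],"turn": 0,"jaw": -1},
  {"delta_pos": [-5,23,0],"turn": 0,"jaw": -1},
  {"delta_pos": [0,10,0],"turn": 0,"jaw": -1},
  {"delta_pos": [0,0,0],"turn": 0,"jaw": -1},
  {"delta_pos": [0,0,0],"turn": 0,"jaw": -1},
  {"delta_pos": [0,0,0],"turn": 0,"jaw": -1},
])

```text
time: 19.33
tool_pos: [0.5312, 0.1546, 0.3308]
tcp_rot: [-0.049, -3.14, 0.001]
wrist_force: [0.5, 0.3, -4.1]
width: 0.36
grip_force: 80.7
```

```bash
python3 - <<'E'
from h import *
T=[];F=[]
for i in range(6):
    w=cam('wrist');T.append(w['state']['torque']);F.append(w['state']['wrist_force'])
p,y,s=tool();T=np.mean(T,0);F=np.mean(F,0)
rr=np.array([-T[1],T[0]])/F[2];print(p,y,'COM tool x',rr@[np.cos(y),np.sin(y)])
u=np.array([np.cos(PAR[2]),np.sin(PAR[2])]);to([*(cr(PAR,-1,0,0,0)[:2]+u*.0106),.2390],np.pi-.033)
save(w,'w7')
# left mill: template-free check, list steel cap/wood in right half
hsv=cv2.cvtColor(w['pixels'],cv2.COLOR_RGB2HSV);m=((hsv[...,0]<16)&(hsv[...,1]>110)&(hsv[...,2]>70)).astype(np.uint8)
n,l,st,ce=cv2.connectedComponentsWithStats(m)
print([(st[i].tolist(),ce[i].round().tolist()) for i in range(1,n) if st[i,4]>500])
print('pred left mill ring/ends',[proj(w,cr(PAR,1,x,0,.016)).round().tolist() for x in(-.08,0,.08)])
E
```

```text
[0.53149566 0.15462417 0.33125524] 3.109502867552766 COM tool x 0.041391629952499856
shift now [-0.9, 0.8, 92.3] turn 0.001 shift after turn [-0.9, 0.8, 92.3] q6 -1.301
[([227, 88, 93, 10, 899], [273.0, 93.0]), ([448, 100, 59, 112, 5461], [480.0, 157.0]), ([227, 120, 93, 186, 15616], [272.0, 209.0]), ([463, 217, 50, 116, 5275], [487.0, 276.0]), ([234, 313, 77, 83, 5748], [272.0, 352.0])]
pred left mill ring/ends [[477.0, 87.0], [486.0, 211.0], [495.0, 345.0]]
```

Call:
drive_tool([
  {"delta_pos": [-1,1,10],"turn": 0,"jaw": -1},
  {"delta_pos": [0,0,20],"turn": 0,"jaw": -1},
  {"delta_pos": [0,0,20],"turn": 0,"jaw": -1},
  {"delta_pos": [0,0,15],"turn": 0,"jaw": -1},
  {"delta_pos": [0,0,12],"turn": 0,"jaw": -1},
  {"delta_pos": [0,0,9],"turn": 0,"jaw": -1},
  {"delta_pos": [0,0,4],"turn": 0,"jaw": -1},
  {"delta_pos": [0,0,0],"turn": 0,"jaw": -1},
])

```text
time: 20.3
tool_pos: [0.5323, 0.1563, 0.2401]
tcp_rot: [-0.048, -3.14, 0.001]
wrist_force: [-1.0, -0.1, -3.7]
width: 0.361
grip_force: 80.8
```

Call:
drive_tool([
  {"delta_pos": [0,0,1],"turn": 0,"jaw": -1},
  {"delta_pos": [0,0,1],"turn": 0,"jaw": -1},
  {"delta_pos": [0,0,0],"turn": 0,"jaw": -1},
])

```text
time: 20.55
tool_pos: [0.533, 0.1566, 0.24]
tcp_rot: [0.048, 3.14, 0.001]
wrist_force: [-0.4, -0.2, -4.5]
width: 0.358
grip_force: 80.7
```

```bash
python3 - <<'E'
from h import *
u=np.array([np.cos(PAR[2]),np.sin(PAR[2])]);to([*(cr(PAR,-1,0,0,0)[:2]+u*.0106),.2386],np.pi-.033);print(tool()[0],tool()[2]['wrist_force'])
E
```

```text
shift now [0.5, -1.2, 1.4] turn 0.002 shift after turn [0.5, -1.2, 1.4] q6 -1.299
[0.53301433 0.15656716 0.24000407] [-0.3849746  -0.22676089 -4.54095406]
```

Call:
drive_tool([
  {"delta_pos": [0.5,-1,1.5],"turn": 0,"jaw": -1},
  {"delta_pos": [0,0,0],"turn": 0,"jaw": -1},
  {"delta_pos": [0,0,0],"turn": 0,"jaw": 0.2},
  {"delta_pos": [0,0,0],"turn": 0,"jaw": 0.2},
  {"delta_pos": [0,0,0],"turn": 0,"jaw": 0.2},
  {"delta_pos": [0,0,0],"turn": 0,"jaw": 0.5},
  {"delta_pos": [0,0,0],"turn": 0,"jaw": 0.5},
  {"delta_pos": [0,0,0],"turn": 0,"jaw": 0.5},
])

```text
time: 21.22
tool_pos: [0.532, 0.1554, 0.2377]
tcp_rot: [0.048, 3.141, -0.0]
wrist_force: [-0.1, 0.2, 0.2]
width: 0.747
grip_force: 0.0
```

Call:
drive_tool([
  {"delta_pos": [0,0,0],"turn": 0,"jaw": 0.5},
  {"delta_pos": [0,0,0],"turn": 0,"jaw": 0.5},
  {"delta_pos": [0,0,0],"turn": 0,"jaw": 0.5},
  {"delta_pos": [0,0,-12],"turn": 0,"jaw": 0.5},
  {"delta_pos": [0,0,-25],"turn": 0,"jaw": 0.5},
  {"delta_pos": [0,0,-30],"turn": 0,"jaw": 0.5},
  {"delta_pos": [0,0,-30],"turn": 0,"jaw": 0.5},
  {"delta_pos": [0,0,-10],"turn": 0,"jaw": 0.5},
])

```text
time: 21.88
tool_pos: [0.5336, 0.1559, 0.3508]
tcp_rot: [0.048, 3.133, 0.003]
wrist_force: [0.7, -0.2, 1.1]
width: 0.75
grip_force: 0.0
```

Call:
drive_tool([
  {"delta_pos": [20,0,-20],"turn": 0,"jaw": 0.5},
  {"delta_pos": [30,0,0],"turn": 0,"jaw": 0.5},
  {"delta_pos": [30,20,0],"turn": 0,"jaw": 0.5},
  {"delta_pos": [0,20,0],"turn": 0,"jaw": 0.5},
  {"delta_pos": [0,20,0],"turn": 0,"jaw": 0.5},
  {"delta_pos": [0,0,0],"turn": 0,"jaw": 0.5},
  {"delta_pos": [0,0,0],"turn": 0,"jaw": 0.5},
  {"delta_pos": [0,0,0],"turn": 0,"jaw": 0.5},
])

```text
time: 22.55
tool_pos: [0.4538, 0.2176, 0.3646]
tcp_rot: [-0.047, -3.141, 0.001]
wrist_force: [0.5, -0.3, -0.3]
width: 0.747
grip_force: 0.0
```

```bash
python3 - <<'E'
from h import *
w=cam('wrist');save(w,'w8');print(tool()[:2])
hsv=cv2.cvtColor(w['pixels'],cv2.COLOR_RGB2HSV);m=((hsv[...,0]<16)&(hsv[...,1]>110)&(hsv[...,2]>70)).astype(np.uint8)
n,l,st,ce=cv2.connectedComponentsWithStats(m)
print([(st[i].tolist(),ce[i].round().tolist()) for i in range(1,n) if st[i,4]>300])
for s in(1,-1):print(s,[proj(w,cr(PAR,s,x,0,.016)).round().tolist() for x in(-.083,-.07,0,.07,.083)])
E
```

```text
(array([0.45393378, 0.2173595 , 0.36456382]), np.float64(3.1106482691092894))
[([179, 205, 44, 89, 3142], [201.0, 243.0]), ([337, 206, 44, 80, 2827], [361.0, 240.0]), ([184, 299, 34, 91, 2229], [204.0, 349.0]), ([345, 325, 15, 66, 623], [350.0, 360.0])]
1 [[360.0, 190.0], [361.0, 206.0], [363.0, 294.0], [365.0, 388.0], [366.0, 407.0]]
-1 [[200.0, 189.0], [199.0, 205.0], [197.0, 294.0], [194.0, 388.0], [194.0, 406.0]]
```

```bash
python3 - <<'E'
from h import *
a=cam('wrist')['pixels'].astype(int)
for i in range(8): b=cam('wrist')['pixels'].astype(int)
d=(np.abs(a-b).max(2)>40);print(d.sum(),tool()[2]['time'])
if d.sum()<300: print(bot.finish_job())
E
```

```text
18 23.05
the job is handed in; nothing more can be done
None
```

Both mills lie heavy end down against the stops in their cradles, about 2 mm from the targets by camera and still when I handed the job in at 23 s; no verdict was returned.

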